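# Seat a junction box in the screwdriving jig and lock it with the cam lever

### The arm

A 6-joint arm with a two-finger parallel gripper is mounted at the origin on the work surface. World frame = base frame: x ahead of the robot, y to its left, z up, the work surface at z = 0. Lengths are in m, angles in rad, forces in N, time in s.
With the tool pointing down it reaches from about 0.25 to 0.8 m from the base axis. Payload 8.5 kg.
Tool frame: the origin (TCP) lies midway between the tips of the shut fingers; the grasp point (between the pads) lies 19 mm behind it (r.hold_point_z is the z of the grasp point in the tool frame, in m); z points along the fingers, y is the line along which they close (so a half turn about z gives the same grasp; the last joint's range is limited). The gripper opens to 85 mm and grips with 20 to 120 N. Pads are 22 mm wide; open, the fingers measure 114 mm over their backs; the gripper's body (76 mm by 85 mm) begins 54 mm behind the grasp point. The pads swing forward as they close: fully open they stand 13 mm farther back than shut.
Start: joints at [-1.265, 0.238, -0.013, 1.319, 0, 1.571], TCP at [0.158, -0.501, 0.231] pointing down, gripper open.
Joint ranges: [-2.66, 2.66], [-1.03, 1.9], [-1.14, 1.46], [-1.82, 2.27], [-1.45, 1.34], [-3.14, 3.14]. Speed limits (rad/s): [2.22, 2.22, 2.79, 3.14, 3.14, 3.14].

### API

Orientations are given as a 3x3 rotation matrix whose columns are the frame's x, y, z axes.
In Python, from station import r, eyes gives the robot as it stands.
- The arm moves only by the tool apply_moves, never from a script. Its argument "commands" is a list that holds one entry, the list of rows, each a list of 7 numbers: the turn, a rotation vector about the tool's x, y, z in rad, then the shift along the tool's x, y, z in mm, then the opening, from 0 (shut) to 1 (fully open). In form: [[[ax, ay, az, tx, ty, tz, hand], ...]]. A call has exactly 5 rows; each row is the pose to reach, as a shift and turn from the pose commanded when the call began, along the tool's axes at that moment; what a row does not reach only later rows make up. A row lasts 1/8 s, in which the tool goes at most 62.5 mm and 10.7 degrees, less where a joint would pass 70% of its speed; a pose out of reach is approached as far as the arm can. A call with a gripper value outside its range is refused whole. The fingers move at their own pace and stop on an object; the grip force is fixed at half the most. Time passes only in rows, so rows that repeat a pose let the fingers close, or fill a call up. It gives the time, the measured TCP pose, the force, the opening and the grip force at its end, in the units of the state.
- r.state(): the state, without advancing time (a new reading comes with each control period).
- eyes.snapshot(name): name is "scene" or "top"; returns a dict with "img" (420x560x3 uint8, red, green, blue), "z_map" (420x560 float32, m along the optical axis (not along the pixel's ray), 0 where there is no reading), "fx", "fy", "cx", "cy" (pixels), "pose" (4x4, takes a point from camera to world coordinates). Camera axes: x right, y down, z forward; pixel columns grow to the right and rows downward; lengths in m; the calibration is good to about 2 mm. A picture is of the moment at which its call begins.
- r.hand_in(): hands the job in; it is judged then, once.
The state is a dict: "time_s": time; "qpos": joint angles; "qd": joint speeds; "effort": joint torques, N m; "ee_pos": TCP position; "ee_rot": TCP orientation; "contact_force": force on the tool from outside, world axes, zero at the start; "wrist_torque": the same for the moment, N m; "gripper_width": opening from 0.0 (shut) to 1.0 (fully open); "finger_force": force on a finger pad.
Only numpy, scipy, OpenCV 4.12 (cv2) and the standard library are available. Lean on these libraries where they do the work, as an engineer would, in place of code of your own. Each camera call takes 0.05 s, during which the arm holds its last target. There are 200 camera calls.

### The job

In the aluminium screwdriving jig, push the black junction-box housing along the plate with a fingertip until its flat end is up against the blue end stop. Then lock it there: push the arm of the cam lever (steel rod with a red ball) round with one finger to its closed stop, so that the cam squeezes the housing flat against the blue back fence, and let go. Nothing is to be gripped, picked up or tipped, and the other things on the bench stay where they are.

Things in the scene. Friction and masses are not known exactly. Their poses are not given: they have to be found in the camera images.
- jig: Fixed jig: bright aluminium plate 150 (x) x 260 (y) x 12 mm thick, top 12 mm above the bench. Origin at the centre of its underside; x points from the lever side to the blue back fence, y from the open end to the blue end stop, z up. Fence and stop rise 18 mm above the plate. A steel dowel (dia 10, top 38 mm above the bench) at x = -33, y = -37 mm stands where the closed arm meets it.
- fence_face (a point): On the fence's face (which looks to the jig's -x), on the plate's top, midway along: jig x = +50, y = +12, z = +12 mm. The fence is 110 mm long in y.
- stop_face (a point): On the end stop's face (which looks to the jig's -y), on the plate's top, midway: jig x = +18, y = +65, z = +12 mm. The stop is 46 mm wide in x.
- housing: Loose black open-topped box, 0.11 to 0.18 kg, lying on the plate: 64 (x) x 84 (y) x 24 mm high, three cable glands (dia 19, at x = 0 and +-20.5, 12.5 mm up) jut 26 mm from its -y end. Origin under the box's centre, axes nearly the jig's: it spans y -68..+42 mm. Home: origin at jig x +18, y +23, z +12 mm; it starts 18 to 40 mm short of the stop, 1 to 3 mm off the fence. Friction about 0.6.
- lever_angle (a joint): Lever angle about its vertical pivot, rad, counter-clockwise seen from above. Starts at 0 to 0.35, arm pointing out of the jig's front (-x); the cam grips at about 1.55; 1.8 is the closed stop, arm nearly along -y. In the jig frame the arm points at 2.880 rad + this value (from +x towards +y). Friction 0.15 N m, rising to 0.4 to 0.6 N m at the end as the cam bites; it stays where it is left.
- lever_pivot (a point): The lever's vertical pivot axis, at bench height: jig x = -41.7, y = +15 mm.
- cam_lever: The lever, one piece: eccentric steel disc (dia 44, 13.5 to 28 mm above the bench) whose rim presses on the housing's -x side when closed, and a horizontal round steel rod of dia 10 mm, axis 32 mm above the bench, bare from 30 to 101 mm from the pivot, ending in a red ball of dia 28. Origin on the pivot axis at bench height; axes parallel to the jig's when the lever is at 0.
- lever_knob (a point): Centre of the red ball at the end of the arm, 115 mm from the pivot and 32 mm above the bench.
- gland_a: Loose black cable gland standing on the jig plate behind the end stop, dia 19 x 26 mm. Leave alone. Origin at the centre of its foot.
- gland_b: Loose black cable gland standing on the bench beyond the jig's stop end, dia 19 x 26 mm. Leave alone. Origin at the centre of its foot.
- cover: Loose flat black box cover 64 x 84 x 6 mm on the bench beyond the jig's stop end. Leave alone. Origin at the centre of its underside.
- spare_a: Loose spare housing, same as the one in the jig, on the bench to the left. Leave alone. Origin as for the housing.
- spare_b: Loose spare housing, same as the one in the jig, on the bench to the right. Leave alone. Origin as for the housing.
- screwdriver: Loose hand screwdriver, orange handle, 190 mm long, lying on the bench to the right. Leave alone. Origin near its middle, x along it to the tip.
- tub: Clear round tub, dia 154 x 90 mm, full of black glands, on the bench at the right. Leave alone. Origin at the centre of its underside.

How it is judged:
By the outcome, as a careful person would: the job done as asked, in the order asked, and still so for the second after the job is handed in, with the robot touching nothing.
It also fails if it takes over 48 s, if anything falls off the work surface, if the arm or the gripper's body presses on something with over 40 N, if the wrist force passes 120 N, or if a joint passes its speed limit or range.

## Working session

There is one attempt and no reset: what is moved stays moved. The work goes in short steps, Python scripts to look and compute and a tool call to move; the robot and the scene stay as the last step left them, time stands still between calls to the robot, and variables do not carry over. Pictures are saved under pics/ and viewed, at most 10 in all, crops included, and the job is handed in when it is done.

Besides the shell and the picture viewer there is one more tool, called after "Call:" by a JSON object that holds its "api" and its "payload". apply_moves: Moves the arm, as the interface text tells. Its arguments: {"type":"object","properties":{"commands":{"type":"array","items":{"type":"array","items":{"type":"array","items":{"type":"number"}}}}},"required":["commands"]}

```bash
mkdir -p pics; ls; python3 - <<'E'
from station import r, eyes
import cv2,pickle
for n in("scene","top"):
    s=eyes.snapshot(n); cv2.imwrite(f"pics/{n}0.png",s["img"][:,:,::-1]); pickle.dump(s,open(f"{n}0.pkl","wb"))
    print(n,s["fx"],s["cx"],s["cy"],s["pose"].round(3).tolist())
st=r.state();print(st["time_s"],st["ee_pos"],st["ee_rot"],st["gripper_width"])
E
```

```text
pics
scene 524.8184246985552 273.9040467527198 204.88284992382694 [[0.144, 0.623, -0.769, 1.581], [0.989, -0.075, 0.124, -0.172], [0.02, -0.778, -0.627, 0.917], [0.0, 0.0, 0.0, 1.0]]
top 431.5049452183497 284.02962293741257 214.4267910774652 [[0.028, -0.996, 0.086, 0.459], [-1.0, -0.027, 0.01, -0.006], [-0.008, -0.086, -0.996, 1.097], [0.0, 0.0, 0.0, 1.0]]
0.1 [ 0.15797208 -0.50029471  0.23072126] [[ 9.53589775e-01  3.01108607e-01 -3.84738185e-04]
 [ 3.01108852e-01 -9.53588950e-01  1.25454996e-03]
 [ 1.08737091e-05 -1.31217409e-03 -9.99999139e-01]] 0.9953428439897485
```

View pics/top0.png

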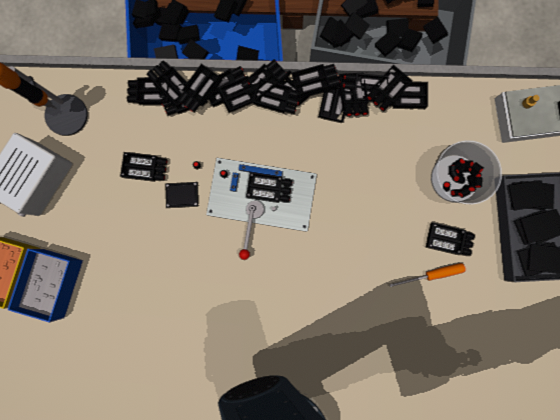

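View pics/scene0.png

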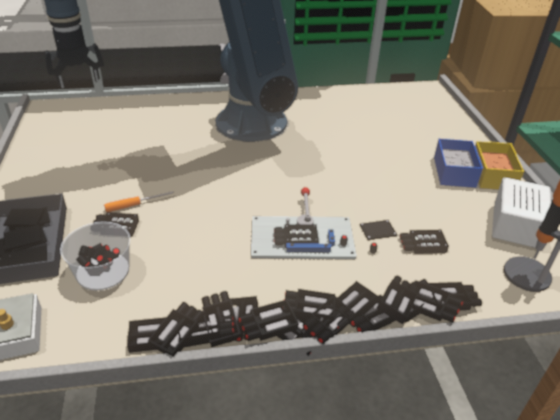

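Top view: the jig plate spans about (207–316, 157–230). The fence is the blue bar near (262,170) and the stop is at (235,182). The housing is at (265,188) with its glands pointing right, the pivot is at (255,209), and the knob is at (244,254).

```bash
cat >h.py <<'E'
import numpy as np,cv2
def world(s):
    v,u=np.mgrid[:420,:560]; z=s["z_map"]
    P=np.stack([(u-s["cx"])/s["fx"]*z,(v-s["cy"])/s["fy"]*z,z],-1)
    return P@s["pose"][:3,:3].T+s["pose"][:3,3]
def ray(s,u,v,h):
    d=s["pose"][:3,:3]@np.array([(u-s["cx"])/s["fx"],(v-s["cy"])/s["fy"],1]);o=s["pose"][:3,3]
    return o+d*(h-o[2])/d[2]
def blob(m):
    n,l,st,c=cv2.connectedComponentsWithStats(m.astype(np.uint8)); i=1+st[1:,4].argmax(); return l==i,c[i],st[i,4]
E
python3 - <<'E'
import pickle,numpy as np,cv2
from h import *
s=pickle.load(open("top0.pkl","rb"));W=world(s);I=s["img"].astype(int);R,G,B=I[...,0],I[...,1],I[...,2]
roi=np.zeros((420,560),bool);roi[145:275,195:330]=1
print("bench z",np.median(W[240:270,270:320,2]),"plate z",np.median(W[205:222,275:300,2]))
pl=roi&(abs(R-B)<25)&(R>150)
m,c,n=blob(pl);k=cv2.findContours(m.astype(np.uint8),0,2)[0];k=max(k,key=cv2.contourArea)
rect=cv2.minAreaRect(np.array([ray(s,*p[0],.012)[:2]*1000 for p in k],np.float32));print("rect",rect,n)
for nm,mm,h in(("blue",roi&(B>R+40),.03),("knob",roi&(R>G+70)&(np.arange(420)[:,None]>235),.04)):
    N,l,st,cc=cv2.connectedComponentsWithStats(mm.astype(np.uint8))
    for i in range(1,N):
        if st[i,4]>8: print(nm,st[i],ray(s,*cc[i],h).round(4))
# jig frame
(cx,cy),(w,h),a=rect
yaws=[np.deg2rad(a),np.deg2rad(a-90)];print(yaws)
c=s["img"][140:275,190:335];cv2.imwrite("pics/crop.png",cv2.resize(c,None,fx=5.5,fy=4.4*1,interpolation=cv2.INTER_CUBIC)[:,:,::-1])
E
```

```text
bench z -0.0006268660900371481 plate z 0.011370408774752594
rect ((604.1012573242188, 64.30068969726562), (260.21588134765625, 150.05047607421875), 82.36717987060547) 3934
blue [239 165  43  11 216] [0.6618 0.0684 0.03  ]
blue [230 173   8  18  79] [0.6307 0.1324 0.03  ]
knob [239 250  10  10  78] [0.4509 0.1006 0.04  ]
[np.float64(1.4375784843244623), np.float64(-0.1332178424704342)]
```

View pics/crop.png

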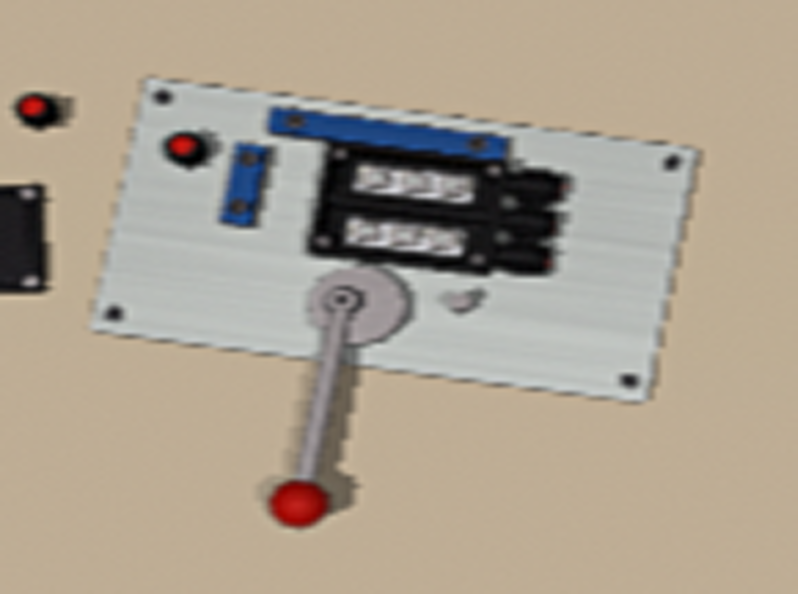

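```bash
cat >>h.py <<'E'
yaw=np.deg2rad(82.367-90); O=np.array([.6041,.0643]); ex=np.array([np.cos(yaw),np.sin(yaw)]); ey=np.array([-ex[1],ex[0]])
def j2w(x,y): return O+(x*ex+y*ey)/1000
def w2j(p): d=(np.asarray(p)[:2]-O)*1000; return np.array([d@ex,d@ey])
def move(st,x,y,z,tooly_deg):
    "tool-axes shift (mm) and az to jig point x,y (mm), height z mm, tool y axis at angle (deg, jig frame)"
    R=np.array(st["ee_rot"]);p=np.append(j2w(x,y),z/1000)
    a=np.deg2rad(tooly_deg)+yaw; cur=np.arctan2(R[1,1],R[0,1]); d=(a-cur+np.pi)%(2*np.pi)-np.pi
    return (R.T@(p-st["ee_pos"])*1000).round(1),"az",round(-d,3)
E
python3 - <<'E'
import pickle
from h import *
s=pickle.load(open("top0.pkl","rb"));I=s["img"].astype(int)
k=np.array([244.0,254.0])
m=(I[...,0]>I[...,1]+70);m[:240]=0;m[:,:225]=0;m[:,265:]=0;m[275:]=0
_,c,n=blob(m);kj=w2j(ray(s,*c,.032));a=np.arctan2(kj[1]-15,kj[0]+41.7)%(2*np.pi)
print("knob",kj,"lever",a-2.88,np.hypot(kj[1]-15,kj[0]+41.7))
b=I.max(2)<75;b[:163]=0;b[212:]=0;b[:,:243]=0;b[:,300:]=0
m,c,n=blob(b);q=np.argwhere(m)[:,::-1]
J=np.array([w2j(ray(s,*p,.036)) for p in q]);print("housing jig x",np.percentile(J[:,0],[1,99]),"y",np.percentile(J[:,1],[1,99]),n)
for n_,(u,v) in dict(fenceL=(190+270/5.5,140+133/4.4),fenceR=(190+505/5.5,140+158/4.4)).items(): print(n_,w2j(ray(s,u,v,.03)))
from station import r
print(move(r.state(),16,-115,120,0))
E
```

```text
knob [-156.8622663    16.46507392] lever 0.24887151727679324 115.17158512422417
housing jig x [-16.3776417   48.40237076] y [-71.74655295  35.37449159] 833
fenceL [47.78475039 63.09419614]
fenceR [ 50.56760541 -45.00085654]
(array([ 561. , -293. ,  111.1]), 'az', np.float64(-1.132))
```

Call:
{"api": "apply_moves", "payload": {"commands": [[[0,0,-0.11,50,-26,0,0],[0,0,-0.22,100,-52,0,0],[0,0,-0.34,155,-81,0,0],[0,0,-0.45,210,-110,0,0],[0,0,-0.56,260,-136,0,0]]]}}

```text
time_s: 0.72
ee_pos: [0.3661, -0.2909, 0.2312]
ee_rot: [[0.645, 0.764, -0.0], [0.764, -0.645, 0.0], [0.0, -0.0, -1.0]]
contact_force: [0.3, -1.2, -0.0]
gripper_width: 0.003
finger_force: 0.0
```

```bash
python3 -c "
from h import *;from station import r
s=r.state();print(move(s,16,-115,60,0),w2j(s['ee_pos']),s['qpos'],s['time_s'])"
```

```text
(array([336.6,  28.1, 171.2]), 'az', np.float64(-0.568)) [-188.73244503 -383.65655017] [-6.71490953e-01  1.40054504e-01 -1.39051287e-01  1.29187313e+00
  7.52308260e-05  1.60052157e+00] 0.725
```

Call:
{"api": "apply_moves", "payload": {"commands": [[[0,0,-0.11,55,5,15,0],[0,0,-0.23,110,9,40,0],[0,0,-0.34,165,14,65,0],[0,0,-0.45,220,18,90,0],[0,0,-0.568,275,23,110,0]]]}}

```text
time_s: 1.35
ee_pos: [0.5614, -0.0965, 0.12]
ee_rot: [[0.133, 0.991, -0.001], [0.991, -0.133, 0.0], [0.0, -0.001, -1.0]]
contact_force: [0.9, -0.6, 1.3]
gripper_width: -0.004
finger_force: 0.0
```

```bash
python3 -c "
from h import *;from station import r
s=r.state();print(move(s,16,-115,60,0),w2j(s['ee_pos']),s['qpos'],s['time_s'])"
```

```text
(array([50., 37., 60.]), 'az', np.float64(0.0)) [ -20.93944361 -165.02181769] [-1.70161715e-01  3.71969332e-01 -1.13473266e-01  1.08641839e+00
 -3.87778978e-05  1.53369212e+00] 1.35
```

Call:
{"api": "apply_moves", "payload": {"commands": [[[0,0,0,25,18,20,0],[0,0,0,50,37,45,0],[0,0,0,52,37,72,0],[0,0,0,52,37,98,0],[0,0,0,52,37,98,0]]]}}

```text
time_s: 1.98
ee_pos: [0.6027, -0.0513, 0.0211]
ee_rot: [[0.136, 0.991, -0.005], [0.991, -0.136, 0.001], [-0.0, -0.005, -1.0]]
contact_force: [-0.4, 0.4, 1.2]
gripper_width: 0.004
finger_force: 0.0
```

```bash
python3 - <<'E'
from h import *;from station import r,eyes
st=r.state();print(w2j(st['ee_pos']),st['ee_pos'][2],st['contact_force'],st['time_s'])
s=eyes.snapshot("top");c=s["img"][140:275,190:335];cv2.imwrite("pics/c2.png",cv2.resize(c,None,fx=5.5,fy=4.4,interpolation=cv2.INTER_CUBIC)[:,:,::-1])
E
```

```text
[  13.92760585 -114.8043758 ] 0.02114182855557084 [-0.43629342  0.42322584  1.18870257] 1.975
```

View pics/c2.png

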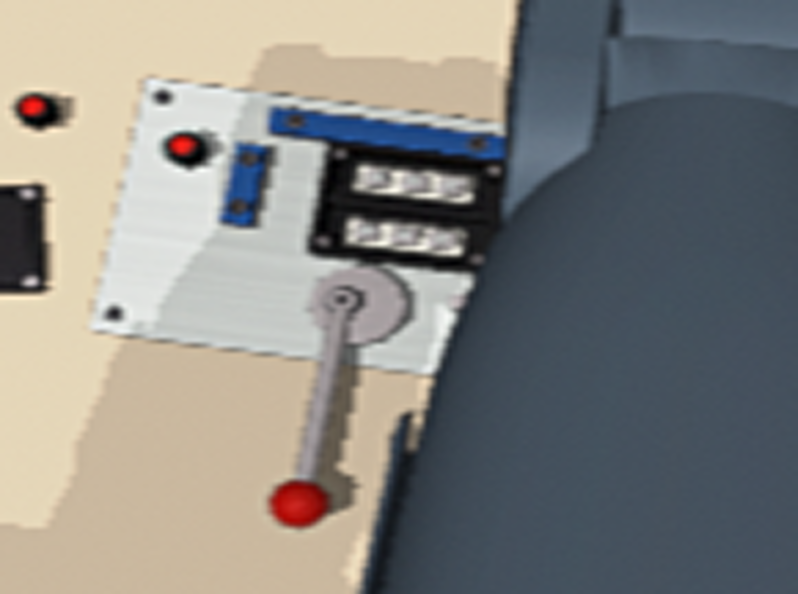

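The scene is undisturbed and the finger is behind the glands. Pushing slowly.

Call:
{"api": "apply_moves", "payload": {"commands": [[[0,0,0,7,0,0,0],[0,0,0,14,0,0,0],[0,0,0,21,0,0,0],[0,0,0,27,0,0,0],[0,0,0,33,0,0,0]]]}}

```text
time_s: 2.65
ee_pos: [0.6091, -0.0187, 0.0235]
ee_rot: [[0.137, 0.991, 0.0], [0.991, -0.137, -0.0], [-0.0, 0.0, -1.0]]
contact_force: [-0.3, -2.4, 2.0]
gripper_width: -0.001
finger_force: 1.3
```

Call:
{"api": "apply_moves", "payload": {"commands": [[[0,0,0,3,0,0,0],[0,0,0,6,0,0,0],[0,0,0,9,0,0,0],[0,0,0,12,0,0,0],[0,0,0,15,0,0,0]]]}}

```text
time_s: 3.28
ee_pos: [0.6112, -0.004, 0.0234]
ee_rot: [[0.137, 0.991, 0.0], [0.991, -0.137, -0.0], [-0.0, 0.0, -1.0]]
contact_force: [-1.1, -3.3, 2.3]
gripper_width: -0.002
finger_force: 1.5
```

```bash
python3 - <<'E'
from h import *;from station import r,eyes
st=r.state();print(w2j(st['ee_pos']),st['ee_pos'][2],st['contact_force'],st['time_s'])
E
```

```text
[ 16.06931945 -66.78449975] 0.023359228169485085 [-1.09554881 -3.3166343   2.26242681] 3.275
```

Call:
{"api": "apply_moves", "payload": {"commands": [[[0,0,0,2,0,0,0],[0,0,0,4,0,0,0],[0,0,0,6,0,0,0],[0,0,0,7,0,0,0],[0,0,0,8,0,0,0]]]}}

```text
time_s: 3.9
ee_pos: [0.6121, 0.0039, 0.0233]
ee_rot: [[0.137, 0.991, -0.0], [0.991, -0.137, 0.0], [0.0, -0.0, -1.0]]
contact_force: [-0.0, -3.6, 2.7]
gripper_width: 0.0
finger_force: 1.5
```

Call:
{"api": "apply_moves", "payload": {"commands": [[[0,0,0,0.7,0,0,0],[0,0,0,1.4,0,0,0],[0,0,0,2.1,0,0,0],[0,0,0,2.8,0,0,0],[0,0,0,3.5,0,0,0]]]}}

```text
time_s: 4.53
ee_pos: [0.6125, 0.0066, 0.0233]
ee_rot: [[0.137, 0.991, -0.0], [0.991, -0.137, -0.002], [-0.002, 0.0, -1.0]]
contact_force: [-1.6, -9.2, 4.3]
gripper_width: 0.0
finger_force: 4.4
```

Call:
{"api": "apply_moves", "payload": {"commands": [[[0,0,0,0.4,0,0,0],[0,0,0,0.8,0,0,0],[0,0,0,1,0,0,0],[0,0,0,1,0,0,0],[0,0,0,1,0,0,0]]]}}

```text
time_s: 5.15
ee_pos: [0.6125, 0.0066, 0.0233]
ee_rot: [[0.138, 0.99, -0.0], [0.99, -0.138, -0.003], [-0.003, 0.0, -1.0]]
contact_force: [-0.9, -10.6, 3.9]
gripper_width: -0.002
finger_force: 5.6
```

```bash
python3 - <<'E'
from h import *;from station import r,eyes
st=r.state();print(w2j(st['ee_pos']),st['ee_pos'][2],st['contact_force'],st['time_s'],st['qpos'])
print(move(st,16,-85,23,0))
E
```

```text
[ 16.0312208  -56.06950888] 0.02333129261052777 [ -0.86769692 -10.58850993   3.88776551] 5.15 [ 0.01228243  0.51979789 -0.13959376  0.91184408 -0.00301786  1.72136089]
(array([-28.9,   0.1,   0.4]), 'az', np.float64(-0.005))
```

Call:
{"api": "apply_moves", "payload": {"commands": [[[0,0,0,-8,0,0,0],[0,0,0,-22,0,0,0],[0,0,0,-25,0,-20,0],[0,0,0,-25,0,-50,0],[0,0,0,-25,0,-80,0]]]}}

```text
time_s: 5.78
ee_pos: [0.609, -0.0169, 0.1038]
ee_rot: [[0.137, 0.991, -0.001], [0.991, -0.137, 0.001], [0.001, -0.001, -1.0]]
contact_force: [0.2, -1.0, -0.7]
gripper_width: -0.001
finger_force: 0.0
```

```bash
python3 - <<'E'
from h import *;from station import r,eyes
st=r.state();print(st['contact_force'],st['time_s']);print(move(st,-122,52,100,0))
E
```

```text
[ 0.15234217 -0.95553022 -0.70854617] 5.775
(array([ 131.3, -138.2,    4. ]), 'az', np.float64(-0.004))
```

Call:
{"api": "apply_moves", "payload": {"commands": [[[0,0,0,25,-35,0,0],[0,0,0,60,-70,0,0],[0,0,0,95,-105,0,0],[0,0,0,132,-138,0,0],[0,0,0,132,-138,0,0]]]}}

```text
time_s: 6.4
ee_pos: [0.4887, 0.135, 0.1034]
ee_rot: [[0.133, 0.991, -0.001], [0.991, -0.133, 0.001], [0.001, -0.001, -1.0]]
contact_force: [0.6, 0.0, 0.6]
gripper_width: 0.001
finger_force: 0.0
```

```bash
python3 - <<'E'
from h import *;from station import r,eyes
st=r.state();print(w2j(st['ee_pos']),st['contact_force'],st['time_s']);print(move(st,-122,52,22,0))
a=eyes.snapshot("top")["img"][140:275,190:335];b=eyes.snapshot("scene")["img"][170:280,235:385]
f=lambda c:cv2.resize(c,(580,290*1),interpolation=cv2.INTER_CUBIC)
cv2.imwrite("pics/c3.png",np.vstack([f(a),f(b)])[:,:,::-1])
E
```

```text
[-123.74902705   54.69966167] [0.61974358 0.0205202  0.57283488] 6.4
(array([-2.8,  1.8, 81.4]), 'az', np.float64(-0.0))
```

View pics/c3.png

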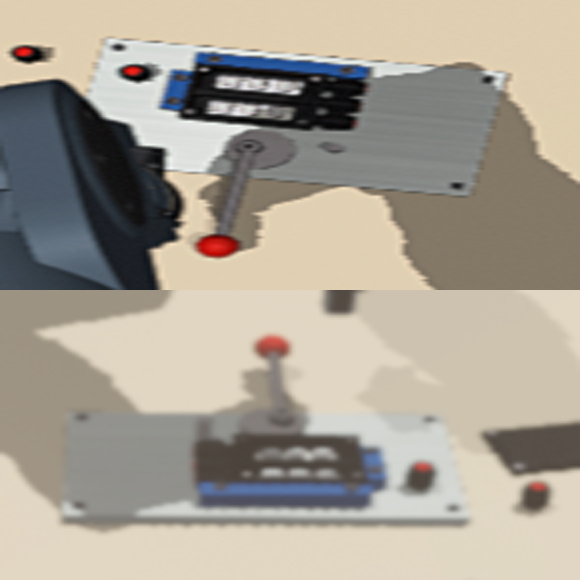

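The housing is flush against the stop (the gap at (190,90) has closed), the glands and cover haven't moved, and the lever is still open. Lowering the finger beside the rod.

Call:
{"api": "apply_moves", "payload": {"commands": [[[0,0,0,-3,2,20,0],[0,0,0,-3,2,40,0],[0,0,0,-3,2,60,0],[0,0,0,-3,2,81,0],[0,0,0,-3,2,81,0]]]}}

```text
time_s: 7.12
ee_pos: [0.4918, 0.1286, 0.021]
ee_rot: [[0.138, 0.99, -0.003], [0.99, -0.138, -0.001], [-0.001, -0.003, -1.0]]
contact_force: [0.9, 0.3, 0.3]
gripper_width: 0.0
finger_force: 0.0
```

```bash
cat >>h.py <<'E'
def arc(st,thetas,off=16,rr=81,z=22):
    for t in thetas:
        f=2.88+t; x=-41.7+rr*np.cos(f)+off*np.sin(f); y=15+rr*np.sin(f)-off*np.cos(f)
        d,_,az=move(st,x,y,z,np.rad2deg(f-np.pi)); print(round(t,2),[0,0,float(az),*map(float,d),0])
    print(w2j(st['ee_pos']).round(1),st['ee_pos'][2],np.array(st['contact_force']).round(1),st['time_s'])
E
python3 -c "
from h import *;from station import r
arc(r.state(),[.08,.16,.24,.32,.40])"
```

```text
0.08 [0, 0, 0.176, -3.4, 1.4, -1.0, 0]
0.16 [0, 0, 0.096, -9.7, -0.8, -1.0, 0]
0.24 [0, 0, 0.016, -16.0, -2.4, -1.0, 0]
0.32 [0, 0, -0.064, -22.6, -3.5, -0.9, 0]
0.4 [0, 0, -0.144, -29.1, -4.1, -0.9, 0]
[-119.8   48.8] 0.02102590063162134 [0.9 0.3 0.3] 7.125
```

Call:
{"api": "apply_moves", "payload": {"commands": [[[0,0,0,-8,-1,-1,0],[0,0,0,-14,-2,-1,0],[0,0,-0.03,-19,-3,-1,0],[0,0,-0.09,-24,-4,-1,0],[0,0,-0.14,-29,-4,-1,0]]]}}

```text
time_s: 7.75
ee_pos: [0.4847, 0.1016, 0.0242]
ee_rot: [[-0.005, 1.0, 0.001], [1.0, 0.005, 0.001], [0.001, 0.001, -1.0]]
contact_force: [0.2, 2.3, -0.6]
gripper_width: -0.001
finger_force: 1.0
```

```bash
python3 -c "
from h import *;from station import r
arc(r.state(),[.5,.6,.7,.8,.9])"
```

```text
0.5 [0, 0, -0.1, -9.4, -2.2, 2.2, 0]
0.6 [0, 0, -0.2, -17.7, -2.6, 2.1, 0]
0.7 [0, 0, -0.3, -25.9, -2.1, 2.1, 0]
0.8 [0, 0, -0.4, -34.1, -0.8, 2.1, 0]
0.9 [0, 0, -0.5, -42.1, 1.3, 2.1, 0]
[-123.3   21.1] 0.024172259221895417 [ 0.2  2.3 -0.6] 7.75
```

Call:
{"api": "apply_moves", "payload": {"commands": [[[0,0,-0.1,-9,-2,1,0],[0,0,-0.2,-18,-2.5,1,0],[0,0,-0.3,-26,-2,1,0],[0,0,-0.4,-34,-1,1,0],[0,0,-0.5,-42,1,1,0]]]}}

```text
time_s: 8.38
ee_pos: [0.486, 0.0595, 0.0232]
ee_rot: [[-0.485, 0.875, 0.002], [0.875, 0.485, 0.001], [0.0, 0.002, -1.0]]
contact_force: [1.8, 2.0, -0.2]
gripper_width: 0.002
finger_force: 0.9
```

```bash
python3 -c "
from h import *;from station import r
arc(r.state(),[1,1.1,1.2,1.3,1.4])"
```

```text
1 [0, 0, -0.099, -8.2, -1.1, 1.2, 0]
1.1 [0, 0, -0.199, -16.5, -1.5, 1.2, 0]
1.2 [0, 0, -0.299, -24.7, -1.0, 1.2, 0]
1.3 [0, 0, -0.399, -32.9, 0.2, 1.2, 0]
1.4 [0, 0, -0.499, -40.9, 2.3, 1.2, 0]
[-116.4  -20.4] 0.023243338355782888 [ 1.8  2.  -0.2] 8.375
```

Call:
{"api": "apply_moves", "payload": {"commands": [[[0,0,-0.1,-8,-1,1,0],[0,0,-0.2,-16.5,-1.5,1,0],[0,0,-0.3,-25,-1,1,0],[0,0,-0.4,-33,0,1,0],[0,0,-0.5,-41,2,1,0]]]}}

```text
time_s: 9.0
ee_pos: [0.5071, 0.0245, 0.0221]
ee_rot: [[-0.845, 0.535, 0.001], [0.535, 0.845, 0.001], [-0.0, 0.001, -1.0]]
contact_force: [-1.0, 1.2, 0.1]
gripper_width: -0.002
finger_force: 0.9
```

```bash
python3 -c "
from h import *;from station import r
arc(r.state(),[1.45,1.5,1.55,1.6,1.65,1.7,1.75,1.8,1.85])"
```

```text
1.45 [0, 0, -0.049, -4.5, 0.0, 0.1, 0]
1.5 [0, 0, -0.099, -8.6, -0.5, 0.1, 0]
1.55 [0, 0, -0.149, -12.7, -0.7, 0.1, 0]
1.6 [0, 0, -0.199, -16.8, -0.8, 0.1, 0]
1.65 [0, 0, -0.249, -20.9, -0.7, 0.1, 0]
1.7 [0, 0, -0.299, -25.0, -0.4, 0.1, 0]
1.75 [0, 0, -0.349, -29.1, 0.1, 0.1, 0]
1.8 [0, 0, -0.399, -33.2, 0.9, 0.1, 0]
1.85 [0, 0, -0.449, -37.2, 1.8, 0.1, 0]
[-90.8 -52.4] 0.02212236918522454 [-1.   1.2  0.1] 9.0
```

Call:
{"api": "apply_moves", "payload": {"commands": [[[0,0,-0.05,-4.5,0,0,0],[0,0,-0.1,-8.5,-0.5,0,0],[0,0,-0.15,-12.5,-0.7,0,0],[0,0,-0.2,-17,-0.8,0,0],[0,0,-0.25,-21,-0.7,0,0]]]}}

```text
time_s: 9.62
ee_pos: [0.5234, 0.0124, 0.0219]
ee_rot: [[-0.95, 0.311, -0.001], [0.311, 0.95, 0.0], [0.001, -0.0, -1.0]]
contact_force: [-4.7, 1.8, 4.0]
gripper_width: -0.0
finger_force: 2.2
```

```bash
python3 -c "
from h import *;from station import r
arc(r.state(),[1.7,1.75,1.8,1.83,1.86,1.9])"
```

```text
1.7 [0, 0, -0.051, -4.9, -0.1, -0.1, 0]
1.75 [0, 0, -0.101, -9.0, -0.6, -0.1, 0]
1.8 [0, 0, -0.151, -13.2, -0.9, -0.1, 0]
1.83 [0, 0, -0.181, -15.6, -1.0, -0.1, 0]
1.86 [0, 0, -0.211, -18.1, -1.0, -0.1, 0]
1.9 [0, 0, -0.251, -21.4, -0.8, -0.1, 0]
[-73.1 -62.2] 0.021919189580304303 [-4.7  1.8  4. ] 9.625
```

Call:
{"api": "apply_moves", "payload": {"commands": [[[0,0,-0.03,-2.5,0,0,0],[0,0,-0.05,-5,0,0,0],[0,0,-0.08,-7.5,-0.5,0,0],[0,0,-0.11,-10,-0.5,0,0],[0,0,-0.14,-12,-0.8,0,0]]]}}

```text
time_s: 10.25
ee_pos: [0.5333, 0.0078, 0.0216]
ee_rot: [[-0.984, 0.176, -0.003], [0.176, 0.984, -0.0], [0.003, -0.001, -1.0]]
contact_force: [-8.7, -1.1, 5.5]
gripper_width: -0.001
finger_force: 4.0
```

Call:
{"api": "apply_moves", "payload": {"commands": [[[0,0,0,-0.5,0,0,0],[0,0,0,-1,0,0,0],[0,0,0,-1.5,0,0,0],[0,0,0,-2,0,0,0],[0,0,0,-2,0,0,0]]]}}

```text
time_s: 10.88
ee_pos: [0.5352, 0.0074, 0.0215]
ee_rot: [[-0.984, 0.177, -0.003], [0.177, 0.984, -0.001], [0.003, -0.001, -1.0]]
contact_force: [-8.9, -2.0, 4.7]
gripper_width: -0.003
finger_force: 4.0
```

```bash
python3 -c "
from h import *;from station import r
arc(r.state(),[1.8,1.83,1.86])"
```

```text
1.8 [0, 0, -0.013, -0.4, 0.2, -0.5, 0]
1.83 [0, 0, -0.043, -2.9, -0.2, -0.5, 0]
1.86 [0, 0, -0.073, -5.3, -0.6, -0.5, 0]
[-60.8 -65.6] 0.021544732764962844 [-8.9 -2.   4.7] 10.875
```

Call:
{"api": "apply_moves", "payload": {"commands": [[[0,0,0,-0.6,0,0,0],[0,0,0,-1.2,0,0,0],[0,0,0,-1.8,0,0,0],[0,0,0,-2.4,0,0,0],[0,0,0,-2.4,0,0,0]]]}}

```text
time_s: 11.5
ee_pos: [0.5365, 0.0071, 0.0215]
ee_rot: [[-0.984, 0.177, -0.005], [0.177, 0.984, -0.0], [0.005, -0.001, -1.0]]
contact_force: [-11.4, -0.5, 8.6]
gripper_width: 0.001
finger_force: 5.8
```

```bash
python3 -c "
from h import *;from station import r
arc(r.state(),[1.8,1.83,1.86])"
```

```text
1.8 [0, 0, -0.013, 1.0, 0.2, -0.5, 0]
1.83 [0, 0, -0.043, -1.5, -0.2, -0.6, 0]
1.86 [0, 0, -0.073, -3.9, -0.5, -0.6, 0]
[-59.4 -65.7] 0.021451439485338803 [-11.4  -0.5   8.6] 11.5
```

Moved 1.3 mm for 2.4 commanded and the force is rising, so it's near the stop. A bit more.

Call:
{"api": "apply_moves", "payload": {"commands": [[[0,0,0,-0.6,0,0,0],[0,0,0,-1.2,0,0,0],[0,0,0,-1.8,0,0,0],[0,0,0,-2.4,0,0,0],[0,0,0,-2.4,0,0,0]]]}}

```text
time_s: 12.12
ee_pos: [0.5367, 0.007, 0.0213]
ee_rot: [[-0.984, 0.177, -0.009], [0.177, 0.984, 0.0], [0.009, -0.001, -1.0]]
contact_force: [-19.7, 0.6, 13.9]
gripper_width: -0.0
finger_force: 9.7
```

Call:
{"api": "apply_moves", "payload": {"commands": [[[0,0,0,-0.5,0,0,0],[0,0,0,-1,0,0,0],[0,0,0,-1.5,0,0,0],[0,0,0,-1.5,0,0,0],[0,0,0,-1.5,0,0,0]]]}}

```text
time_s: 12.75
ee_pos: [0.5368, 0.0069, 0.0212]
ee_rot: [[-0.984, 0.177, -0.011], [0.177, 0.984, 0.001], [0.011, -0.001, -1.0]]
contact_force: [-25.4, 1.8, 20.2]
gripper_width: 0.004
finger_force: 12.2
```

It's hard against the closed stop. Backing straight off, then up.

Call:
{"api": "apply_moves", "payload": {"commands": [[[0,0,0,6,0,0,0],[0,0,0,16,0,0,0],[0,0,0,36,0,-10,0],[0,0,0,60,0,-40,0],[0,0,0,90,0,-80,0]]]}}

```text
time_s: 13.38
ee_pos: [0.4542, 0.0228, 0.1019]
ee_rot: [[-0.984, 0.177, -0.0], [0.177, 0.984, 0.0], [0.0, 0.0, -1.0]]
contact_force: [0.8, 0.1, 0.9]
gripper_width: -0.003
finger_force: 0.0
```

Call:
{"api": "apply_moves", "payload": {"commands": [[[0,0,0,40,0,-20,0],[0,0,0,80,0,-40,0],[0,0,0,110,0,-60,0],[0,0,0,110,0,-60,0],[0,0,0,110,0,-60,0]]]}}

```text
time_s: 14.0
ee_pos: [0.3476, 0.0423, 0.1615]
ee_rot: [[-0.984, 0.177, 0.002], [0.177, 0.984, 0.0], [-0.002, 0.001, -1.0]]
contact_force: [0.0, -0.2, -0.1]
gripper_width: -0.001
finger_force: 0.0
```

```bash
python3 - <<'E'
from h import *;from station import r,eyes
s=eyes.snapshot("top");I=s["img"].astype(int)
m=(I[...,0]>I[...,1]+70);m[:205]=0;m[:,:240]=0;m[:,330:]=0;m[270:]=0
if m.any():
    _,c,n=blob(m);kj=w2j(ray(s,*c,.032));print("lever",(np.arctan2(kj[1]-15,kj[0]+41.7)%(2*np.pi))-2.88,c,n)
a=s["img"][140:275,190:335];b=eyes.snapshot("scene")["img"][170:280,235:385]
f=lambda c:cv2.resize(c,(580,290),interpolation=cv2.INTER_CUBIC)
cv2.imwrite("pics/c4.png",np.vstack([f(a),f(b)])[:,:,::-1]);print(r.state()["contact_force"])
E
```

```text
lever 1.7928901495110852 [297.24358974 217.37179487] 78
[ 0.16279065  0.56834182 -0.25713263]
```

View pics/c4.png

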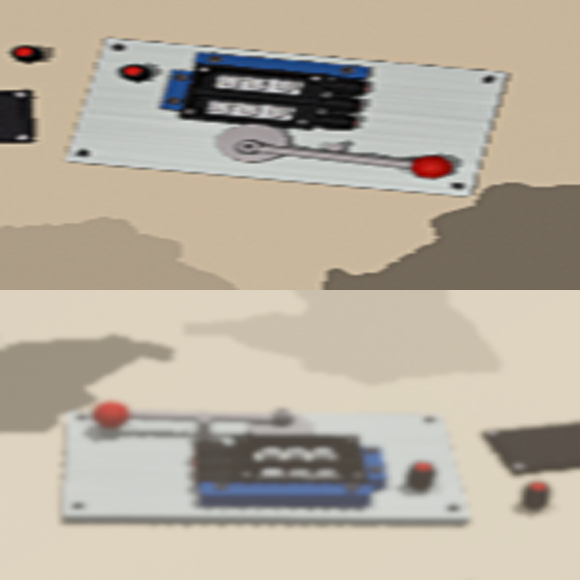

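The lever measures 1.79 rad, resting on the dowel with the knob at (432,166). The housing is tight to both the stop and the fence, and nothing else has moved.

```bash
python3 -c "
from station import r
print(r.hand_in())"
```

```text
the job is handed in; nothing more can be done
None
```

The housing is up against the end stop and locked to the back fence, with the lever at its closed stop (about 1.79 rad measured); the arm is clear, nothing else appears to have moved, and I handed it in at about 14 s.

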